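# Lift the last dried scallop out of the sample case with tongs

## Robot

A 6-joint arm with a two-finger parallel gripper is mounted at the origin on the work surface. World frame = base frame: x ahead of the robot, y to its left, z up, the work surface at z = 0. Lengths are in m, angles in rad, forces in N, time in s.
With the tool pointing down it reaches from about 0.3 to 0.775 m from the base axis. Payload 14.6 kg.
Tool frame: the origin (TCP) lies at the centre of the arm's flange, where the gripper is bolted on; the fingertips stand 199 mm ahead of it and the grasp point (between the pads) lies ctrl.tcp_to_grasp ahead of it (ctrl.tcp_to_grasp is the distance from the TCP to the grasp point, in m); z points along the fingers, y is the line along which they close (so a half turn about z gives the same grasp; the last joint's range is limited). The gripper opens to 94 mm and grips with 3 to 60 N. Pads are 16 mm wide; open, the fingers measure 119 mm over their backs; the gripper's body (75 mm by 177 mm) begins 78 mm behind the grasp point.
Start: joints at [1.252, 0.3, 1.521, -0, 1.321, -0.067], TCP at [0.137, 0.533, 0.405] pointing down, gripper open.
Joint ranges: [-3.03, 3.03], [-0.79, 2.21], [0.23, 2.52], [-1.04, 4.18], [0, 3.07], [-2.55, 2.55]. Speed limits (rad/s): [2.22, 2.22, 2.57, 3.14, 3.14, 3.14].

## Interface

Orientations are given as [roll, pitch, yaw] about the fixed x, y, z axes, in that order (R = Rz(yaw) Ry(pitch) Rx(roll)).
In Python, from station import ctrl gives the robot as it stands. The module is installed in compiled form; this text tells all that it offers.
- The arm moves only by the shell command python3 -m jog 'ROWS' [OPENING] [FORCE]. ROWS is JSON, a list of rows, each a list of 6 numbers: the shift along the tool's x, y, z in cm, then the turn, a rotation vector about the tool's x, y, z in rad. In form: [[tx, ty, tz, ax, ay, az], ...]. A call has 1 to 8 rows; each row is the pose to reach, as a shift and turn from the pose commanded when the call began, along the tool's axes at that moment; what a row does not reach only later rows make up. A row lasts 1/10 s, in which the tool goes at most 50 mm and 8.59 degrees, less where a joint would pass 70% of its speed; a pose out of reach is approached as far as the arm can. A call with a gripper value outside its range is refused whole. OPENING is the opening in per cent of the stroke, from 0 (shut) to 100 (fully open), set as the call begins (- or left out, the last holds). The fingers move at their own pace and stop on an object; FORCE is the grip in N (left out, the last holds). Time passes only in rows, so rows that repeat a pose let the fingers close. It gives the time, the measured TCP pose, the force, the opening and the grip force at its end, in the units of the state.
- ctrl.get_obs(): the state, without advancing time (a new reading comes with each control period).
- ctrl.camera(name): name is "scene" or "top"; returns a dict with "img" (400x640x3 uint8, blue, green, red), "intrinsics" (3x3 intrinsics, pixels), "R" (3x3) and "t" (3): a world point X has camera coordinates R X + t. Camera axes: x right, y down, z forward; pixel columns grow to the right and rows downward; lengths in m; the calibration is good to about 2 mm. A picture is of the moment at which its call begins. There is no depth.
- ctrl.hand_in(): hands the job in; it is judged then, once.
The state is a dict: "time_s": time; "qpos": joint angles; "joint_vel": joint speeds; "tau": joint torques, N m; "ee_pos": TCP position; "eef_rot": TCP orientation; "force": force on the tool from outside, world axes, zero at the start; "moment": the same for the moment, N m; "grip_width": finger opening in m; "grip_force": force on a finger pad.
Only numpy, scipy, OpenCV 4.12 (cv2) and the standard library are available. Lean on these libraries where they do the work, as an engineer would, in place of code of your own. Each camera call takes 0.05 s, during which the arm holds its last target. There are 200 camera calls.

## Task

On the dried-seafood shop counter, swing the clear lid of the sample case fully open until it rests on its stop, then take the spring tongs from their stand and use them to take hold of the dried scallop in the case; never touch the scallop with the hand itself. Lift it out and finish while still holding it up, still, in the closed tongs, at least 15 cm above the counter, with the lid left open: do not put anything down or let go. Leave the jar, the mug and the calculator where they stand.

Things in the scene. Friction and masses are not known exactly. Their poses are not given: they have to be found in the camera images.
- case: Fixed flat wooden case, 150 mm (its x) by 200 mm (its y) outside, walls 38 mm high and 5 mm thick, floor 5 mm thick. Origin: centre of its underside, on the counter; z up, x from the front wall (bar side) to the hinge side. Turned up to 0.3 rad about z.
- lid (a joint): Angle of the case's lid, rad: 0 closed, grows as it opens upward, 1.8 on its stop, leaning back past upright. Clear 6 mm sheet in a wooden frame over the whole case, about 0.2 kg; hinge along the case's y on the rim of its +x side. Damped, no latch or spring: let go before upright (1.57) it falls shut, past about 1.65 it falls gently on to its stop.
- lid_bar (a point): Middle of the lid's pull bar: round steel bar 11 mm thick, 90 mm long along the case's y, 35 mm out from the lid's front edge in the lid's plane (41.5 mm above the counter when shut), on two 8 mm rods 80 mm apart. Pinch it from above, one finger on each side; it turns within the pinch as the lid swings. 185 mm from the hinge line.
- lid_hinge (a point): Point on the lid's hinge line, in the middle of the case's width, at the height of the lid's mid-thickness (41.5 mm above the counter, 75 mm from the case's origin along its +x).
- stand: Fixed steel tongs stand, on either side of the case: base plate 270 by 110 mm, 6 mm thick, and at x = -109 mm in its frame a post 20 by 44 mm, 150 mm high, with 16 mm cheeks above on both sides. The tongs' jaws stand on the plate, their tail block lies on the post between the cheeks. Origin: underside, below the tongs' origin.
- tongs: Steel spring tongs, 270 mm long, 103 g, balanced at its origin, in the stand with tail high and jaws low, arms sloping 35 degrees. Origin: midway between the two black rubber grip pads (70 mm along the arm, 18 mm wide), 99 mm above the counter; x level, from tail to jaws; y across, the way they close; z up. Pinch the pads along y from above at the origin; lift straight up. Tail block 102 behind, 63 above.
- tongs_left: The tongs' arm on their +y side: steel strip 14 mm wide, ending in a jaw plate 34 mm long, 26 mm high, 5 mm thick, level when the tongs' x is level. Origin: the tongs' hinge, 90 mm behind and 63 mm above their origin. Both arms move together, sprung open: about 6 N per side at the pads when open, 9 N when closed to 40 mm; squeezed to 51 mm they are held and still open.
- tongs_right: The same arm on the tongs' -y side, same origin. Sprung open, the pads are 59 mm apart over their outer faces and the jaws 75 mm apart inside; squeezing the pads 1 mm closes the jaws 2.2 mm; at 40 mm over the pads the jaws are parallel and 34 mm apart.
- tongs_tip (a point): Point midway between the centres of the two jaw plates: 106 mm ahead of and 82 mm below the tongs' origin; the jaws' lower edges are 12 mm below it open, 13 mm closed.
- scallop: Dried scallop: an amber stubby cylinder, 34 mm across, 24 mm high, about 30 g, standing on the case's floor, within 20 mm of the case's middle along x and 40 mm along y. Origin: centre of its underside; z its axis.
- jar: Bystander: amber jar, 72 mm across, 110 mm high, on the side of the case where the stand is not. Origin: centre of its underside.
- mug: Bystander: white mug, 76 mm across, 85 mm high. Origin: centre of its underside.
- calculator: Bystander: black desk calculator, 150 by 95 by 18 mm. Origin: centre of its underside.

How it is judged:
On the way, in this order (a step that is already met when the one before it is completed fails the run):
1. the lid rests open on its stop (value of joint lid above 1.72 rad), for 0.2 s.
2. the tongs are lifted off their stand in the gripper (height (world z) of tongs above 0.13 m and contact force between the fingers and tongs above 1 N and contact force between tongs and stand below 0.1 N), for 0.2 s.
At the end, for the whole second after the job is handed in: Lid open on its stop (over 1.72 rad); scallop over 145 mm above the counter, still (under 0.03 m/s), squeezed by both jaws (over 0.5 N each), tongs in the fingers (over 1 N); neither touches case or stand (under 0.1 N), nor the hand the scallop (value of joint lid above 1.72 rad and height (world z) of scallop above 0.145 m and linear speed of scallop below 0.03 m/s and contact force between each of tongs_left, tongs_right and scallop above 0.5 N and contact force between the fingers and tongs above 1 N and contact force between each of the fingers, the arm and scallop below 0.1 N and contact force between each of scallop, tongs and case below 0.1 N and contact force between each of scallop, tongs and stand below 0.1 N); the arm keeps its last pose, push and grip.
It fails at once if the hand itself touches the scallop (contact force between any of the fingers, the arm and scallop above 0.3 N).
It fails at once if the jar is disturbed (moved over 30 mm or tipped) (distance of jar from where it was at the start of the episode above 0.03 m or angle between jar's own z axis and vertical above 0.35 rad).
It fails at once if the mug is disturbed (moved over 30 mm or tipped) (distance of mug from where it was at the start of the episode above 0.03 m or angle between mug's own z axis and vertical above 0.35 rad).
It fails at once if the calculator is disturbed (moved over 30 mm or tipped) (distance of calculator from where it was at the start of the episode above 0.03 m or angle between calculator's own z axis and vertical above 0.35 rad).
It also fails if it takes over 64 s, if anything falls off the work surface, if the arm or the gripper's body presses on something with over 40 N, if the wrist force passes 120 N, or if a joint passes its speed limit or range.

## Working session

There is one attempt and no reset: what is moved stays moved. The work goes in short steps, Python scripts to look and compute and a shell command to move; the robot and the scene stay as the last step left them, time stands still between calls to the robot, and variables do not carry over. Pictures are saved under pics/ and viewed, at most 10 in all, crops included, and the job is handed in when it is done.

```bash
mkdir -p pics
python3 - <<'E'
from station import ctrl
import cv2,pickle
d={}
for n in("scene","top"):
    c=ctrl.camera(n); d[n]=c; cv2.imwrite(f"pics/{n}0.png",c["img"]); print(n,c["intrinsics"],c["R"],c["t"])
pickle.dump(d,open("c0.pkl","wb"))
print(ctrl.tcp_to_grasp,ctrl.get_obs())
E
```

```text
scene [[448.83419009   0.         324.84593448]
 [  0.         448.83419009 194.99399725]
 [  0.           0.           1.        ]] [[-0.56353178  0.82581223 -0.02158933]
 [ 0.57018     0.36991245 -0.73352543]
 [-0.59776811 -0.42567469 -0.67931903]] [ 0.3263333  -0.21546598  1.57779353]
top [[402.68293545   0.         320.9782321 ]
 [  0.         402.68293545 196.33985471]
 [  0.           0.           1.        ]] [[-0.01510446 -0.99979338 -0.01360377]
 [-0.99132396  0.01675039 -0.13036958]
 [ 0.13057051  0.01151658 -0.99137213]] [0.02531552 0.56321306 1.00211971]
0.1804 {'time_s': 0.1, 'qpos': array([ 1.25238883e+00,  3.00397895e-01,  1.52152079e+00, -1.25678421e-05,
        1.32068335e+00, -6.66013390e-02]), 'joint_vel': array([-2.42638451e-05, -1.11016305e-03, -2.56617635e-03,  4.87215141e-04,
        3.99535675e-04, -1.65204958e-04]), 'tau': array([ 1.90088402e-03, -5.32633674e+01, -3.53284121e+01,  7.09588523e-02,
        2.35830678e-02, -1.10042076e-04]), 'ee_pos': array([0.13702896, 0.53262402, 0.40415188]), 'eef_rot': array([-3.14058470e+00, -5.50297948e-05,  2.88978958e+00]), 'force': array([ 0.27198098,  0.37449077, -0.1257694 ]), 'moment': array([-0.03076199, -0.00928544,  0.00092208]), 'grip_force': 0.0, 'grip_width': 0.0935826420730816}
```

View pics/scene0.png

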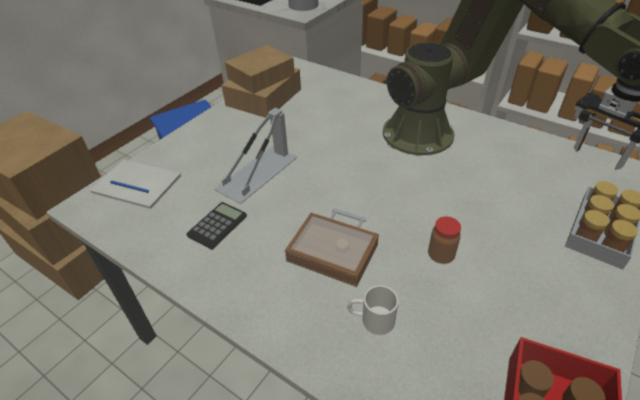

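View pics/top0.png

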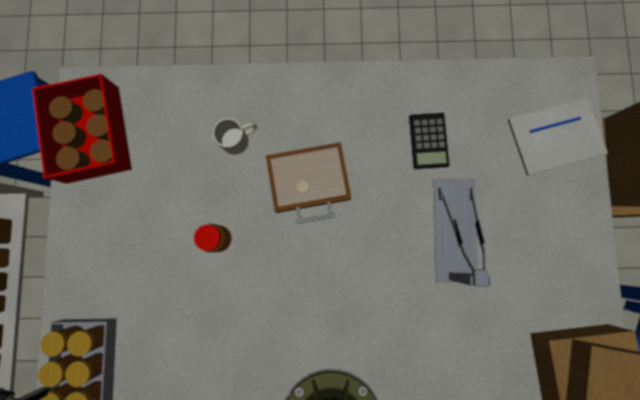

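The scene view shows the case at (333,247) with the bar toward the robot at (348,215), and the stand at (257,160). In the top view the case is at (308,178), the bar at (315,213), the scallop at (302,186) and the tongs at (460,232). The jar is at (210,238), the mug at (230,135) and the calculator at (429,140).

```bash
cat > h.py <<'E'
import numpy as np,cv2
def ray(c,u,v):
    K,R,t=c["intrinsics"],c["R"],c["t"]; d=R.T@np.linalg.solve(K,[u,v,1.]); return -R.T@t,d
def onz(c,u,v,z):
    o,d=ray(c,u,v); return o+d*(z-o[2])/d[2]
def proj(c,X):
    p=c["intrinsics"]@(c["R"]@np.array(X,float)+c["t"]); return p[:2]/p[2]
def tri(a,ua,b,ub):
    o1,d1=ray(a,*ua);o2,d2=ray(b,*ub)
    s=np.linalg.lstsq(np.c_[d1,-d2],o2-o1,rcond=None)[0]
    p,q=o1+d1*s[0],o2+d2*s[1]; return (p+q)/2,np.linalg.norm(p-q)
E
python3 - <<'E'
import pickle;from h import *
d=pickle.load(open("c0.pkl","rb"));T=d["top"];S=d["scene"]
a=cv2.resize(T["img"][135:295,255:505],None,fx=3.2,fy=3.2,interpolation=cv2.INTER_CUBIC)
cv2.imwrite("pics/tcrop.png",a)
s=cv2.resize(S["img"][95:290,180:400],None,fx=3,fy=3,interpolation=cv2.INTER_CUBIC);cv2.imwrite("pics/scrop.png",s)
hsv=cv2.cvtColor(T["img"],cv2.COLOR_BGR2HSV)
m=((hsv[...,0]<20)&(hsv[...,1]>70)).astype(np.uint8); m[:, :255]=0;m[:,365:]=0;m[230:]=0;m[:130]=0
c=max(cv2.findContours(m,0,2)[0],key=cv2.contourArea)
r=cv2.minAreaRect(c);b=cv2.boxPoints(r);print(r)
for p in b: print(p,onz(T,*p,.0445).round(4))
E
```

```text
((307.76788330078125, 177.0403594970703), (58.17033386230469, 77.48905181884766), 80.13418579101562)
[264.61282 155.02385] [0.6735 0.1612 0.0445]
[340.95596 141.74678] [ 0.7052 -0.038   0.0445]
[350.92294 199.05687] [ 0.5543 -0.0602  0.0445]
[274.5798  212.33394] [0.5234 0.1353 0.0445]
```

View pics/tcrop.png

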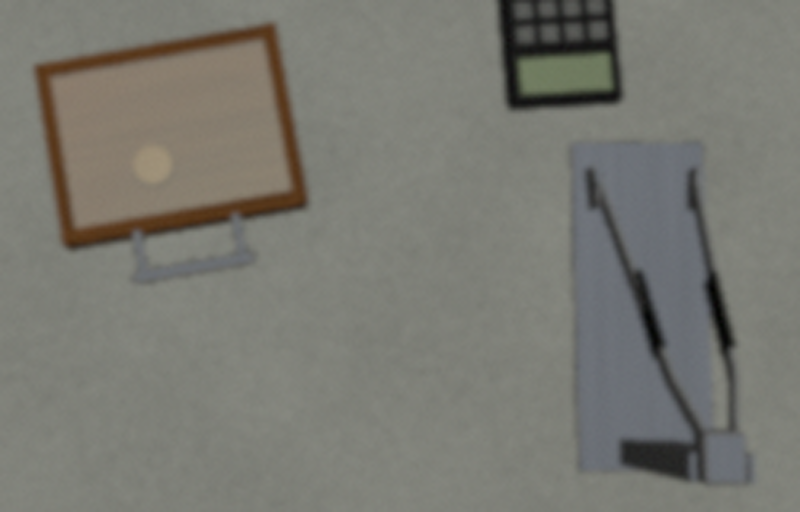

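View pics/scrop.png

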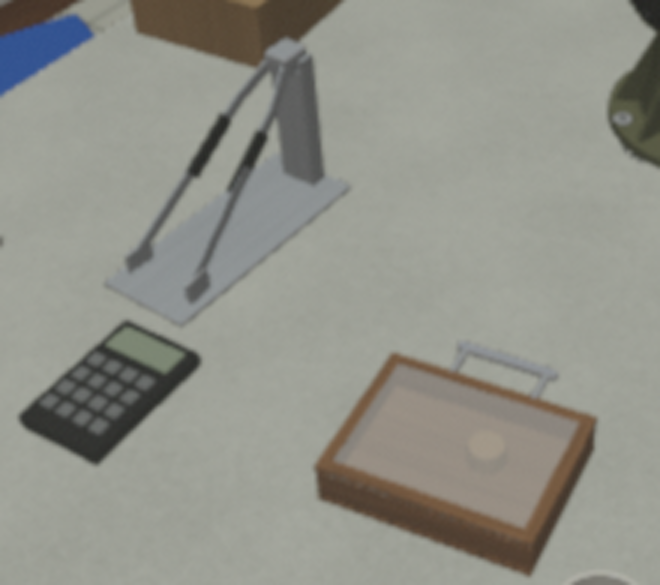

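Run:
```python
import pickle;from h import *
d=pickle.load(open("c0.pkl","rb"));T=d["top"];S=d["scene"]
t=lambda u,v:(255+(u+.5)/3.2-.5,135+(v+.5)/3.2-.5)
s=lambda u,v:(180+(u+.5)/3-.5,95+(v+.5)/3-.5)
for n,a,b in [("padL",(648,310),(251,157)),("padR",(721,312),(209,146)),("jawL",(592,188),(197,288)),("jawR",(692,188),(139,259)),("tail",(722,442),(287,47)),
 ("barA",(140,276),(554,375)),("barB",(250,259),(462,346)),("scal",(152,164),(487,441))]:
    p,e=tri(T,t(*a),S,s(*b));print(n,p.round(4),round(e,4))
print("bar z", [onz(T,*t(*q),.0415).round(4) for q in((140,276),(250,259))])
print("scal", onz(T,*t(152,164),.03).round(4),onz(S,*s(487,441),.029).round(4))
print("plate",[onz(T,*t(*q),.006).round(4) for q in((571,142),(702,142),(713,470),(580,470))])
print("plateS",[onz(S,*s(*q),.006).round(4) for q in((182,325),(350,187),(106,284))])
for n,z in(("padL",.099),("padR",.099)):
    print(n,onz(T,*t(*((648,310) if n=="padL" else (721,312))),z).round(4))
hsv=cv2.cvtColor(S["img"],cv2.COLOR_BGR2HSV)
```

```text
padL [ 0.4638 -0.3024  0.1121] 0.0035
padR [ 0.4623 -0.3604  0.1016] 0.0018
jawL [ 0.5691 -0.2954  0.0172] 0.0015
jawR [ 0.5676 -0.377   0.0162] 0.0008
tail [ 0.3717 -0.3223  0.185 ] 0.005
barA [0.5002 0.0757 0.042 ] 0.0022
barB [ 0.5132 -0.0136  0.0413] 0.001
scal [0.5924 0.0646 0.033 ] 0.0006
bar z [array([0.5007, 0.0748, 0.0415]), array([ 0.5129, -0.0131,  0.0415])]
scal [0.5928 0.0651 0.03  ] [0.5897 0.0625 0.029 ]
plate [array([ 0.6091, -0.2826,  0.006 ]), array([ 0.6072, -0.3911,  0.006 ]), array([ 0.3398, -0.3826,  0.006 ]), array([ 0.3413, -0.2761,  0.006 ])]
plateS [array([ 0.61  , -0.2818,  0.006 ]), array([ 0.3434, -0.2749,  0.006 ]), array([ 0.6072, -0.3885,  0.006 ])]
padL [ 0.4652 -0.3082  0.099 ]
padR [ 0.4628 -0.3622  0.099 ]
```

```bash
cat >> h.py <<'E'
from scipy.spatial.transform import Rotation as Ro
def rel(g,yaw,pitch=0):
    "row from present pose to grasp point g, tool down with yaw (tool x direction)"
    from station import ctrl
    o=ctrl.get_obs(); R0=Ro.from_euler('xyz',o["eef_rot"]); R1=Ro.from_euler('xyz',[np.pi,pitch,yaw])
    p=np.array(g)-R1.apply([0,0,ctrl.tcp_to_grasp])
    return np.r_[R0.inv().apply(p-o["ee_pos"])*100,(R0.inv()*R1).as_rotvec()].round(3)
E
python3 -c "
from h import *
print(rel([.507,.031,.20],1.72))"
```

```text
[-4.8329e+01 -3.9360e+01  2.4120e+00 -1.0000e-03  1.0000e-03  1.1700e+00]
```

```bash
python3 -m jog '[[-48.3,-39.4,0,0,0,1.17],[-48.3,-39.4,0,0,0,1.17],[-48.3,-39.4,0,0,0,1.17],[-48.3,-39.4,0,0,0,1.17],[-48.3,-39.4,0,0,0,1.17],[-48.3,-39.4,0,0,0,1.17],[-48.3,-39.4,0,0,0,1.17],[-48.3,-39.4,0,0,0,1.17]]' 32 20; python3 -c "
from h import *
print(rel([.507,.031,.10],1.72))"
```

```text
time_s: 0.9
ee_pos: [0.3749, 0.2087, 0.4047]
eef_rot: [3.141, -0.0, 1.714]
force: [1.2, 1.2, -0.4]
grip_width: 0.0333
grip_force: 0.0
[-1.9469e+01  1.0542e+01  1.2429e+01  0.0000e+00 -0.0000e+00 -6.0000e-03]
```

```bash
python3 -m jog '[[-19.5,10.5,0,0,0,0],[-19.5,10.5,0,0,0,0],[-19.5,10.5,0,0,0,0],[-19.5,10.5,0,0,0,0],[-19.5,10.5,12.4,0,0,0],[-19.5,10.5,12.4,0,0,0],[-19.5,10.5,12.4,0,0,0],[-19.5,10.5,12.4,0,0,0]]'; python3 -c "
from h import *
print(rel([.507,.031,.0415],1.72))
from station import ctrl
T=ctrl.camera('top');cv2.imwrite('pics/t1.png',cv2.resize(T['img'][150:260,260:380],None,fx=5,fy=5,interpolation=2))"
```

```text
time_s: 1.7
ee_pos: [0.5065, 0.0329, 0.2773]
eef_rot: [-3.135, -0.001, 1.719]
force: [0.3, -0.6, -0.1]
grip_width: 0.0301
grip_force: 0.0
[-1.980e-01  6.100e-02  5.535e+00 -7.000e-03 -1.000e-03 -1.000e-03]
```

View pics/t1.png

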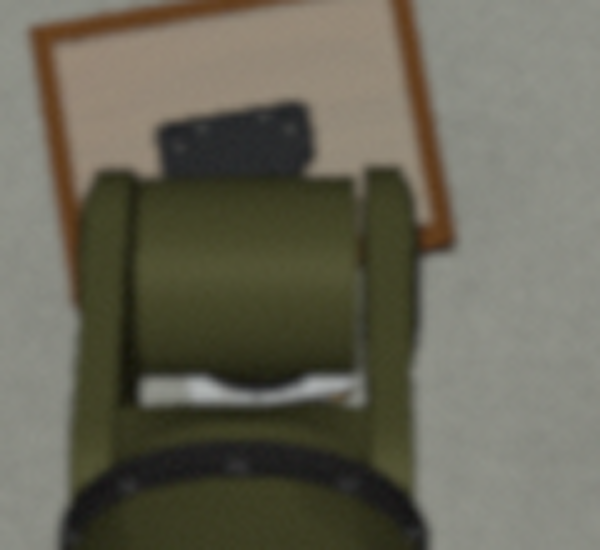

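The arm hides the bar in this view: only the case frame and the gripper body at (235,145) show. I'll go down gently, watching the force.

```bash
python3 -m jog '[[-0.2,0,2.5,0,0,0],[-0.2,0,4,0,0,0],[-0.2,0,5,0,0,0],[-0.2,0,5.5,0,0,0],[-0.2,0,5.5,0,0,0]]'; python3 -m jog '[[0,0,0,0,0,0],[0,0,0,0,0,0],[0,0,0,0,0,0],[0,0,0,0,0,0],[0,0,0,0,0,0]]' 0 20
```

```text
time_s: 2.25
ee_pos: [0.5075, 0.0315, 0.2263]
eef_rot: [3.141, 0.0, 1.72]
force: [-0.4, 0.5, 0.2]
grip_width: 0.03
grip_force: 0.0
time_s: 2.75
ee_pos: [0.5071, 0.0313, 0.2261]
eef_rot: [-3.141, 0.0, 1.72]
force: [-4.8, -1.4, 6.6]
grip_width: 0.0103
grip_force: 20.0
```

```bash
python3 -m jog '[[0,0.1,-1.85,0,0,0],[0,0.4,-3.7,0,0,0],[0,0.8,-5.5,0,0,0],[0,1.45,-7.2,0,0,0],[0,2.25,-8.9,0,0,0],[0,3.2,-10.45,0,0,0],[0,4.35,-11.9,0,0,0],[0,5.6,-13.25,0,0,0]]'
```

```text
time_s: 3.55
ee_pos: [0.5636, 0.04, 0.3581]
eef_rot: [3.139, -0.0, 1.72]
force: [18.9, 3.9, -22.5]
grip_width: 0.0104
grip_force: 20.0
```

```bash
python3 -m jog '[[0,0.9,-0.45,0,0,0],[0,1.6,-1.05,0,0,0],[0,3.1,-2.1,0,0,0],[0,3.1,-2.1,0,0,0]]'
```

```text
time_s: 3.95
ee_pos: [0.5939, 0.0445, 0.381]
eef_rot: [3.14, -0.0, 1.72]
force: [-9.6, 0.8, 14.3]
grip_width: 0.0105
grip_force: 20.0
```

```bash
python3 -m jog '[[0,1.5,-1.0,0,0,0],[0,3.2,-1.75,0,0,0],[0,4.95,-2.35,0,0,0],[0,6.75,-2.75,0,0,0],[0,6.75,-2.75,0,0,0]]'
```

```text
time_s: 4.45
ee_pos: [0.6608, 0.0545, 0.407]
eef_rot: [3.14, -0.0, 1.72]
force: [-2.2, 1.1, 6.6]
grip_width: 0.0103
grip_force: 20.0
```

```bash
python3 -m jog '[[0,1.8,-0.25,0,0,0],[0,3.65,-0.3,0,0,0],[0,5.5,-0.15,0,0,0],[0,6.4,0,0,0,0],[0,6.8,0.05,0,0,0],[0,6.8,0.05,0,0,0]]'
```

```text
time_s: 5.05
ee_pos: [0.7272, 0.0644, 0.4057]
eef_rot: [-3.141, -0.0, 1.72]
force: [-0.2, 1.9, 0.4]
grip_width: 0.0099
grip_force: 20.0
```

```bash
python3 -m jog '[[0,0,0,0,0,0],[0,0,0,0,0,0],[0,0,0,0,0,0],[0,0,-2,0,0,0],[0,0,-4,0,0,0],[0,0,-5,0,0,0],[0,0,-5,0,0,0]]' 36; python3 -c "
from h import *
print(rel([.4635,-.335,.25],3.1))
from station import ctrl;print(ctrl.get_obs()['qpos'])
print(rel([.4635,-.335,.25],0))"
```

```text
time_s: 5.75
ee_pos: [0.7271, 0.0643, 0.4577]
eef_rot: [3.139, 0.0, 1.72]
force: [-0.4, -0.3, -0.5]
grip_width: 0.0342
grip_force: 0.0
[-3.5577e+01 -3.2001e+01  2.6580e+00  2.0000e-03  2.0000e-03 -1.3800e+00]
[ 3.80626001e-02  7.19704872e-01  7.84609554e-01 -4.56409591e-05
  1.63467927e+00 -1.10867220e-01]
[-3.5577e+01 -3.2001e+01  2.6580e+00  2.0000e-03 -2.0000e-03  1.7200e+00]
```

```bash
python3 -m jog '[[-35.6,-32,0,0,0,1.742],[-35.6,-32,0,0,0,1.742],[-35.6,-32,0,0,0,1.742],[-35.6,-32,0,0,0,1.742],[-35.6,-32,0,0,0,1.742],[-35.6,-32,0,0,0,1.742],[-35.6,-32,0,0,0,1.742],[-35.6,-32,0,0,0,1.742]]' 100; python3 -c "
from h import *
print(rel([.4635,-.3355,.25],-.022))
from station import ctrl;import pickle
d={n:ctrl.camera(n) for n in('top','scene')};pickle.dump(d,open('c1.pkl','wb'))
S=d['scene'];cv2.imwrite('pics/s2.png',S['img'])"
```

```text
time_s: 6.55
ee_pos: [0.5055, -0.2709, 0.4551]
eef_rot: [-3.141, 0.001, 0.514]
force: [0.9, -0.9, -0.5]
grip_width: 0.0927
grip_force: 0.0
[-6.832e+00  3.568e+00  2.468e+00 -1.000e-03  1.000e-03  5.360e-01]
```

View pics/s2.png

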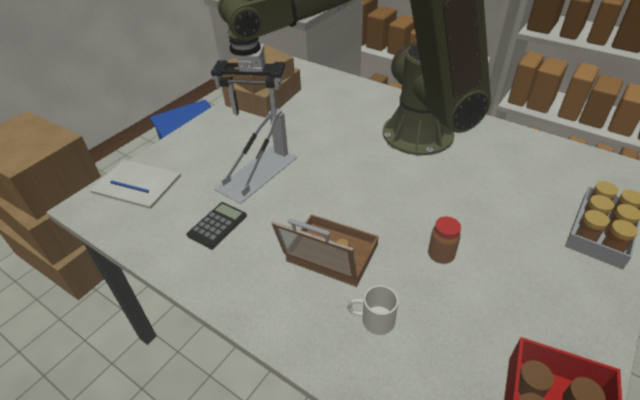

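The lid stands open past upright at (315,250), with its bar at (307,228), and the tongs are untouched in the stand. Next I go over the tongs.

```bash
python3 -m jog '[[-6.8,3.6,0,0,0,0.536],[-6.8,3.6,0,0,0,0.536],[-6.8,3.6,0,0,0,0.536],[-6.8,3.6,0,0,0,0.536],[-6.8,3.6,2.4,0,0,0.536],[-6.8,3.6,4,0,0,0.536],[-6.8,3.6,4,0,0,0.536]]'; python3 -c "
from h import *
print(rel([.4635,-.3355,.099],-.022))
from station import ctrl
T=ctrl.camera('top');cv2.imwrite('pics/t3.png',cv2.resize(T['img'][120:290,290:500],None,fx=3.5,fy=3.5,interpolation=2))"
```

```text
time_s: 7.35
ee_pos: [0.466, -0.334, 0.4132]
eef_rot: [-3.138, 0.004, -0.015]
force: [0.3, -0.5, -0.1]
grip_width: 0.0942
grip_force: 0.0
[-2.0100e-01  1.9400e-01  1.3375e+01 -3.0000e-03  4.0000e-03  7.0000e-03]
```

View pics/t3.png

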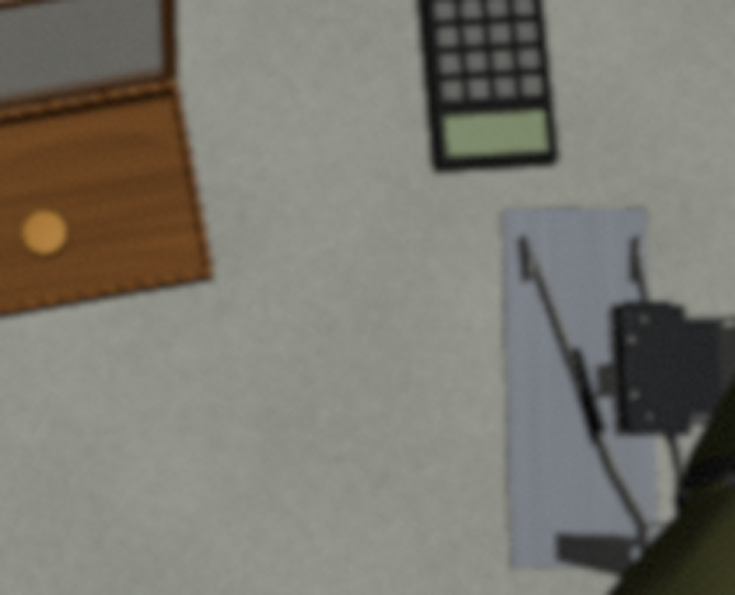

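The scallop is uncovered at crop pixel (44,232), the left pad is at (588,392), and the hand is over the tongs. I'll descend and pinch to 51 mm.

```bash
python3 -m jog '[[-0.2,0.2,4,0,0,0],[-0.2,0.2,8,0,0,0],[-0.2,0.2,11,0,0,0],[-0.2,0.2,13,0,0,0],[-0.2,0.2,13.4,0,0,0],[-0.2,0.2,13.4,0,0,0]]'; python3 -m jog '[[0,0,0,0,0,0],[0,0,0,0,0,0],[0,0,0,0,0,0],[0,0,0,0,0,0],[0,0,0,0,0,0]]' 54 20;python3 -c "
from h import *
print(rel([.4635,-.3355,.099],-.022))"
```

```text
time_s: 8.0
ee_pos: [0.4642, -0.3365, 0.2828]
eef_rot: [3.141, -0.0, -0.016]
force: [0.4, -0.0, 0.6]
grip_width: 0.0938
grip_force: 0.0
time_s: 8.5
ee_pos: [0.4639, -0.3365, 0.2825]
eef_rot: [3.141, -0.0, -0.016]
force: [1.2, -0.2, 0.9]
grip_width: 0.0575
grip_force: 6.4
[-0.045 -0.102  0.308  0.    -0.     0.006]
```

```bash
python3 -m jog '[[0,0,0,0,0,0],[0,0,0,0,0,0],[0,0,0,0,0,0]]'; python3 -m jog '[[0,0,0,0,0,0],[0,0,0,0,0,0]]' 52
```

```text
time_s: 8.8
ee_pos: [0.4639, -0.3366, 0.2823]
eef_rot: [3.141, -0.0, -0.016]
force: [0.5, 0.1, 1.8]
grip_width: 0.0506
grip_force: 7.7
time_s: 9.0
ee_pos: [0.4639, -0.3365, 0.2823]
eef_rot: [3.141, -0.0, -0.016]
force: [0.2, -0.5, 2.8]
grip_width: 0.0489
grip_force: 8.3
```

```bash
python3 -m jog '[[0,0,-1,0,0,0],[0,0,-2.5,0,0,0],[0,0,-4.5,0,0,0],[0,0,-6.5,0,0,0],[0,0,-8.5,0,0,0],[0,0,-10,0,0,0],[0,0,-10,0,0,0],[0,0,-10,0,0,0]]';python3 - <<'E'
from h import *
from station import ctrl;import pickle
d={n:ctrl.camera(n) for n in('top','scene')};pickle.dump(d,open('c2.pkl','wb'))
T,S=d['top'],d['scene']
a=cv2.resize(T['img'][130:290,285:505],None,fx=2.2,fy=2.2,interpolation=2)[:352,:484]
b=cv2.resize(S['img'][60:300,170:400],None,fx=2,fy=2,interpolation=2)
c=np.zeros((480,484,3),np.uint8);c[:a.shape[0],:a.shape[1]]=a
im=np.hstack([c[:,150:484],b]);print(im.shape);cv2.imwrite('pics/l.png',im)
hsv=cv2.cvtColor(T['img'],cv2.COLOR_BGR2HSV)
w=T['img'][165:205,290:318].astype(int);m=((w[...,1]-w[...,0]>25)&(w.sum(2)>330)).astype(np.uint8)
n,_,st,ce=cv2.connectedComponentsWithStats(m);i=1+st[1:,4].argmax();u=ce[i]+[290,165];print(st[i],u,onz(T,*u,.028).round(4))
E
```

```text
time_s: 9.8
ee_pos: [0.4638, -0.3364, 0.3818]
eef_rot: [-3.141, 0.0, -0.016]
force: [0.6, -0.5, -1.3]
grip_width: 0.0489
grip_force: 7.3
(480, 794, 3)
[ 8 17 10  9 75] [302.56       185.97333333] [0.5929 0.0641 0.028 ]
```

View pics/l.png

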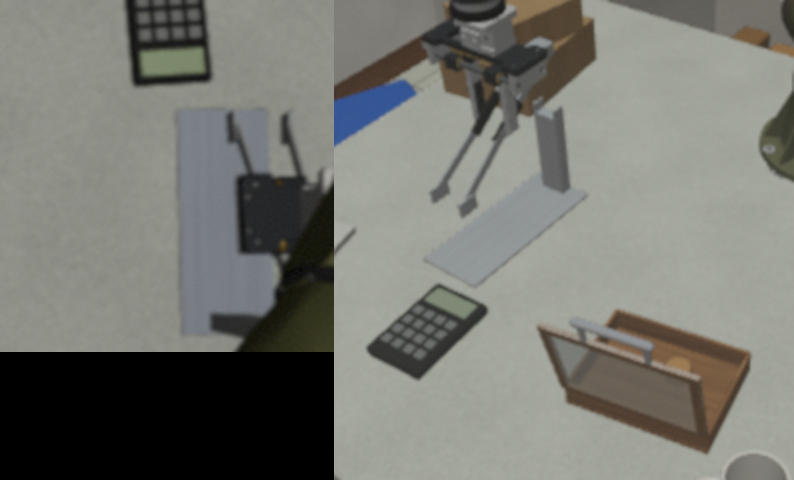

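The tongs are free of the stand, with the jaws at (231,126)/(287,126) in the top part and (468,205)/(440,190) in the scene part. The lid is open.

Run:
```python
from h import *
import pickle
d=pickle.load(open('c2.pkl','rb'));T,S=d['top'],d['scene']
t=lambda u,v:(285+(u+150)/2.2,130+v/2.2); s=lambda u,v:(170+(u-334)/2,60+v/2)
P=[tri(T,t(*a),S,s(*b)) for a,b in(((231,126),(468,205)),((287,126),(440,190)))]
print(P, (P[0][0]+P[1][0])/2)
g=np.array([.4638,-.3364,.3818-.1804]); print("tip-grasp",(P[0][0]+P[1][0])/2-g)
for yaw in(0.,.15):
    c,s_=np.cos(yaw),np.sin(yaw); sc=np.array([.592,.064])
    gg=sc-np.array([c,s_])*.106; print(yaw,gg,rel([*gg,.2],yaw))
```

```text
[(array([ 0.56867315, -0.30984949,  0.11936123]), np.float64(0.0007446124606057135)), (array([ 0.56668532, -0.36798584,  0.12132783]), np.float64(0.003085400436341076))] [ 0.56767924 -0.33891766  0.12034453]
tip-grasp [ 0.10387924 -0.00251766 -0.08105547]
0.0 [0.486 0.064] [ 1.5700e+00 -4.0077e+01  1.1200e-01 -1.0000e-03  1.0000e-03 -1.6000e-02]
0.15 [0.48719027 0.04815956] [ 1.7140e+00 -3.8495e+01  1.1000e-01 -1.0000e-03  1.0000e-03 -1.6600e-01]
```

```bash
python3 -m jog '[[0.3,-2,0,0,0,0],[0.6,-5,0,0,0,-0.016],[1,-8.5,0,0,0,-0.016],[1.4,-12,0,0,0,-0.016],[1.6,-15.5,0,0,0,-0.016],[1.6,-19,0,0,0,-0.016],[1.6,-22.5,0,0,0,-0.016],[1.6,-25,0,0,0,-0.016]]'
python3 -m jog '[[0,-3,0,0,0,0],[0,-6.5,0,0,0,0],[0,-10,0,0,0,0],[0,-13,0,0,0,0],[0,-15,0,0,0,0],[0,-15.1,0,0,0,0],[0,-15.1,0,0,0,0]]'
python3 - <<'E'
from h import *
from station import ctrl;import pickle
d={n:ctrl.camera(n) for n in('top','scene')};pickle.dump(d,open('c3.pkl','wb'))
T,S=d['top'],d['scene']
a=cv2.resize(T['img'][130:230,260:360],None,fx=4,fy=4,interpolation=2)
b=cv2.resize(S['img'][150:290,270:400],None,fx=3,fy=3,interpolation=2)[:400]
cv2.imwrite('pics/m.png',np.hstack([a,b]));print(rel([.4865,.0645,.101],0))
E
```

```text
time_s: 10.7
ee_pos: [0.4837, -0.085, 0.3814]
eef_rot: [-3.141, 0.001, 0.001]
force: [-0.3, -0.3, -1.0]
grip_width: 0.0493
grip_force: 7.3
time_s: 11.4
ee_pos: [0.4839, 0.0641, 0.3816]
eef_rot: [3.141, 0.001, 0.001]
force: [-0.1, -0.2, -1.1]
grip_width: 0.0489
grip_force: 7.3
[ 2.560e-01 -1.110e-01  1.004e+01  0.000e+00  1.000e-03 -1.000e-03]
```

View pics/m.png

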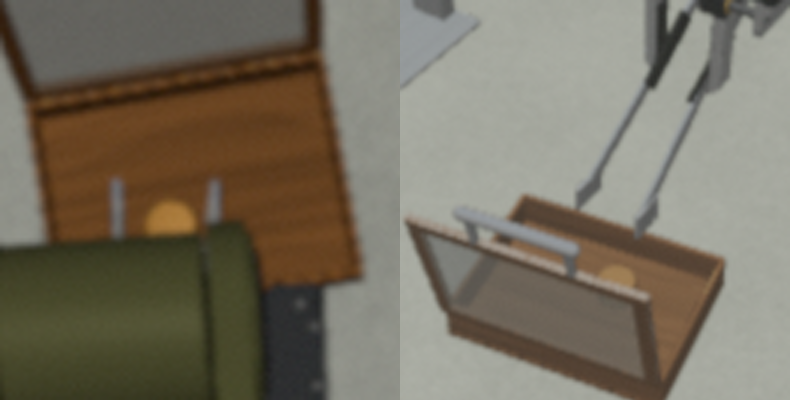

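Jaws at (116,180)/(214,180) straddle the scallop (170,217). I'll check by casting rays.

Run:
```python
from h import *
import pickle
d=pickle.load(open('c3.pkl','rb'));T,S=d['top'],d['scene']
t=lambda u,v:(260+u/4,130+v/4); s=lambda u,v:(270+(u-400)/3,150+v/3)
for q in((117,180),(213,180)): print("jaw front",onz(T,*t(*q),.13).round(4))
for a in((588,190),(648,215)): print("jawS",onz(S,*s(*a),.12).round(4))
print("scal", onz(T,*t(170,222),.029).round(4), "top edge y", [onz(T,*t(u,222),.029).round(4)[1] for u in(146,195)],onz(T,*t(170,199),.029))
```

```text
jaw front [0.6035 0.0895 0.13  ]
jaw front [0.6025 0.0327 0.13  ]
jawS [0.5906 0.0348 0.12  ]
jawS [0.5878 0.0921 0.12  ]
scal [0.594  0.0642 0.029 ] top edge y [np.float64(0.0799), np.float64(0.0479)] [0.60919984 0.06408236 0.029     ]
```

```bash
python3 -m jog '[[0.4,-0.2,2,0,0,0],[0.4,-0.2,4.5,0,0,0],[0.4,-0.2,7,0,0,0],[0.4,-0.2,8.5,0,0,0],[0.4,-0.2,9.2,0,0,0],[0.4,-0.2,9.4,0,0,0],[0.4,-0.2,9.4,0,0,0]]'
python3 -m jog '[[0,0,0,0,0,0],[0,0,0,0,0,0],[0,0,0,0,0,0],[0,0,0,0,0,0],[0,0,0,0,0,0],[0,0,0,0,0,0],[0,0,0,0,0,0],[0,0,0,0,0,0]]' 30 30
```

```text
time_s: 12.2
ee_pos: [0.4882, 0.0658, 0.2886]
eef_rot: [-3.142, -0.001, -0.001]
force: [0.1, -0.7, -1.5]
grip_width: 0.0494
grip_force: 7.3
time_s: 13.0
ee_pos: [0.488, 0.0662, 0.2882]
eef_rot: [-3.142, -0.0, -0.0]
force: [-1.5, 0.9, 1.1]
grip_width: 0.0394
grip_force: 29.7
```

```bash
python3 -m jog '[[0,0,-0.5,0,0,0],[0,0,-1.5,0,0,0],[0,0,-3,0,0,0],[0,0,-5,0,0,0],[0,0,-7,0,0,0],[0,0,-9,0,0,0],[0,0,-11,0,0,0],[0,0,-13,0,0,0]]'
python3 -m jog '[[0,0,-2,0,0,0],[0,0,-4,0,0,0],[0,0,-5.5,0,0,0],[0,0,-6,0,0,0],[0,0,-6,0,0,0],[0,0,-6,0,0,0],[0,0,-6,0,0,0],[0,0,-6,0,0,0]]'
python3 - <<'E'
from h import *
from station import ctrl
T,S=ctrl.camera('top'),ctrl.camera('scene')
a=cv2.resize(T['img'][130:230,260:360],None,fx=4,fy=4,interpolation=2)
b=cv2.resize(S['img'][80:280,230:430],None,fx=2,fy=2,interpolation=2)
cv2.imwrite('pics/n.png',np.hstack([a,b]))
E
```

```text
time_s: 13.8
ee_pos: [0.4877, 0.0662, 0.4198]
eef_rot: [-3.142, -0.001, -0.0]
force: [1.1, -0.5, -1.5]
grip_width: 0.0398
grip_force: 29.9
time_s: 14.6
ee_pos: [0.488, 0.0662, 0.4776]
eef_rot: [3.142, 0.001, -0.0]
force: [0.4, 0.2, -0.7]
grip_width: 0.0399
grip_force: 29.9
```

View pics/n.png

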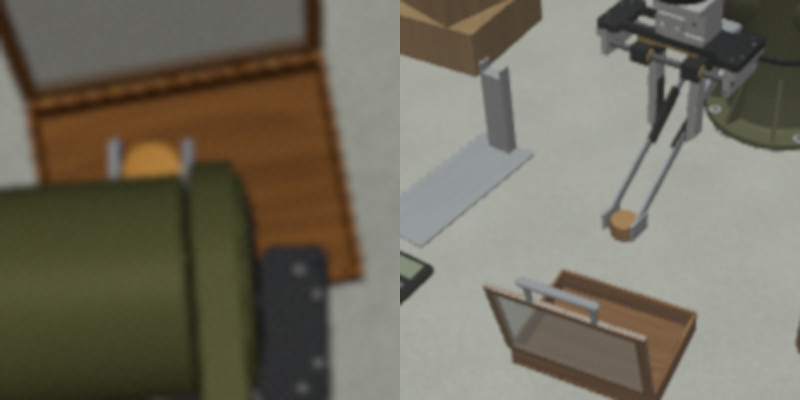

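The scallop sits between the jaws at (624,224), about 19 cm up, and the lid is still open at (560,320). I'll let it settle and hand in.

```bash
python3 -m jog '[[0,0,0,0,0,0],[0,0,0,0,0,0],[0,0,0,0,0,0],[0,0,0,0,0,0],[0,0,0,0,0,0]]'; python3 -c "
from station import ctrl
print(ctrl.hand_in())"
```

```text
time_s: 15.2
ee_pos: [0.488, 0.0662, 0.4782]
eef_rot: [3.142, -0.0, -0.0]
force: [-1.1, 0.4, -1.2]
grip_width: 0.0398
grip_force: 29.9
the job is handed in; nothing more can be done
None
```

The job is handed in at 15.2 s: the lid is open past upright, and the scallop is held still in the closed tongs about 19 cm above the counter; I steered clear of the jar, mug and calculator, and `hand_in()` returned no verdict.

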